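# Press the touch latch and let the sprung flap up by hand

## Task

Open the wider of the two grey touch-latch boxes so that the casters inside can be taken: press the front of its flap down until the latch clicks, then catch the flap as it springs and let it up under your fingers to its stop, never letting it fly open. Leave the narrow box shut.

Things in the scene. Friction and masses are not known exactly. Their poses are not given: they have to be found in the camera images.
- wide_box: wider box, fixed: grey plastic, 160 deep (x) x 110 wide (y) x 65 high, origin centre of underside, z up, front (latch side) at -x, towards the robot. Its top is an aluminium flap, 97 wide, 8 thick, top face at z = 64 when shut, from front edge x = -80 to the hinge line (along y) at x = +75, z = 60. Press on the round dark mark (18 across) at x = -60, y = 0. All mm
- wide_flap (a joint): flap angle, rad: 0 shut, negative pressed in, positive front edge up, stop 0.9. At the mark: pressing takes about 4 N, the latch clicks about 4 mm down (-0.03), end of travel 7.5 mm (-0.055). After the click a spring pushes it up, about 1 to 1.5 N at the mark: it follows fingers that let it up, else flies up at about 8 rad/s; it then stays up. The latch does not catch again
- narrow_box: narrower box, fixed: the same grey box with the same kind of flap and mark, 160 deep (x) x 70 wide (y) x 65 high (mm), origin centre of underside, z up, front at -x, towards the robot
- narrow_flap (a joint): flap angle of the narrow box, rad: 0 shut and latched, positive open; its latch works like the wide one's

How it is judged:
By the outcome, as a careful person would: the job done as asked, in the order asked, and still so for the second after the job is handed in, with the robot touching nothing.
It also fails if it takes over 32 s, if anything falls off the work surface, if the arm or the gripper's body presses on something with over 40 N, if the wrist force passes 120 N, or if a joint passes its speed limit or range.

## Robot

A 6-joint arm with a two-finger parallel gripper is mounted at the origin on a cart in front of the work surface, level with it; the furniture and walls round the work are solid. World frame = base frame: x ahead of the robot, y to its left, z up, the work surface at z = 0. Lengths are in m, angles in rad, forces in N, time in s.
With the tool pointing down it reaches from about 0.3 to 0.875 m from the base axis. Payload 6.4 kg.
Tool frame: the origin (TCP) lies on the centre line of the jaws, within the pads' length; the fingertips stand 25 mm ahead of it and the grasp point (between the pads) lies 6 mm ahead of it; z points along the fingers, y is the line along which they close (so a half turn about z gives the same grasp; the last joint's range is limited). The gripper opens to 85 mm and grips with 20 to 120 N. Pads are 22 mm wide; open, the fingers measure 114 mm over their backs; the gripper's body (76 mm by 85 mm) begins 54 mm behind the grasp point. The pads swing forward as they close: fully open they stand 13 mm farther back than shut.
Start: joints at [-1.544, 0.181, 1.607, -0, 1.354, -0.206], TCP at [0.133, -0.559, 0.256] pointing down, gripper open.
Joint ranges: [-2.99, 2.99], [-0.89, 2.07], [0.3, 2.58], [-1.14, 4.28], [0, 2.63], [-3.12, 3.12]. Speed limits (rad/s): [2.57, 2.57, 3.01, 3.14, 3.14, 3.14].

## Interface

Orientations are given as a unit quaternion [w, x, y, z].
In Python, from bench import get_obs, camera, hand_in, spot_in gives the robot as it stands.
- The arm moves only by the shell command python3 -m jog 'ROWS'. ROWS is JSON, one flat list of numbers, 7 for each row, row after row: the shift along the tool's x, y, z in m, then the turn, a rotation vector about the tool's x, y, z in rad, then the closure, from 0 (fully open) to 1 (shut). A call has 1 to 20 rows; each row is the pose to reach, as a shift and turn from the pose commanded when the call began, along the tool's axes at that moment; what a row does not reach only later rows make up. A row lasts 1/8 s, in which the tool goes at most 62.5 mm and 10.7 degrees, less where a joint would pass 70% of its speed; a pose out of reach is approached as far as the arm can. A call with a gripper value outside its range is refused whole. The fingers move at their own pace and stop on an object; the grip force is fixed at half the most. Time passes only in rows, so rows that repeat a pose let the fingers close. It gives the time, the measured TCP pose, the force, the opening and the grip force at its end, in the units of the state.
- get_obs(): the state, without advancing time (a new reading comes with each control period).
- camera(name): name is "scene" or "side" or "wrist"; returns a dict with "frame" (400x640x3 uint8, red, green, blue), "mtx" (3x3 intrinsics, pixels), "distortion" ([k1, k2, p1, p2, k3] as OpenCV has them; the pictures are not rectified), "extrinsics" (4x4, takes a point from camera to world coordinates). Camera axes: x right, y up, looking along -z (the intrinsics and any distortion apply to the point x, -y, -z); pixel columns grow to the right and rows downward; lengths in m; the calibration is good to about 2 mm. A picture is of the moment at which its call begins. There is no depth.
- hand_in(): hands the job in; it is judged then, once.
Trained networks look in a picture, given as the dict that the camera call returned (one of the last four; its "shot" number tells which), for a name from the list of things; names that differ only in an ending like _2 or _b are one class to them, and where a whole thing is asked for, a point or a joint stands for the part that bears it (a point fixed in the world has none). Each returns a list of dicts, best first, with "confidence" (0 to 1); they miss things now and then, are a little off and sometimes report something else, mostly with a low value. They report only what shows in the picture. A call takes as long as a camera call.
- spot_in(picture, name): "xyz" ([x, y, z] in m, in world coordinates, good to about 4 mm: the middle of the surface that is visible of it).
The state is a dict: "time_s": time; "q": joint angles; "dq": joint speeds; "joint_efforts": joint torques, N m; "eef_pos": TCP position; "eef_rot": TCP orientation; "wrist_force": force on the tool from outside, world axes, zero at the start; "torque": the same for the moment, N m; "opening": opening from 0.0 (shut) to 1.0 (fully open); "grasp_force": force on a finger pad.
Only numpy, scipy, OpenCV 4.12 (cv2) and the standard library are available. Lean on these libraries where they do the work, as an engineer would, in place of code of your own. Each camera call takes 0.05 s, during which the arm holds its last target. There are 200 camera calls.

## Working session

There is one attempt and no reset: what is moved stays moved. The work goes in short steps, Python scripts to look and compute and a shell command to move; the robot and the scene stay as the last step left them, time stands still between calls to the robot, and variables do not carry over. Pictures are saved under pics/ and viewed, at most 10 in all, crops included, and the job is handed in when it is done.

```bash
mkdir -p pics
python3 - <<'E'
from bench import *
import cv2
for n in("scene","side"):
    c=camera(n); cv2.imwrite(f"pics/{n}0.png",c["frame"][:,:,::-1])
    for k in("wide_box","narrow_box","wide_flap","narrow_flap"):
        print(n,k,[(d["xyz"],d["confidence"]) for d in spot_in(c,k)])
o=get_obs();print(o)
E
```

```text
scene wide_box [([0.5403, 0.1078, 0.065], 0.67)]
scene narrow_box [([0.5856, -0.2545, 0.0611], 0.67)]
scene wide_flap [([0.5283, 0.1035, 0.0643], 0.72)]
scene narrow_flap [([0.5775, -0.2689, 0.0666], 0.73), ([0.5403, 0.1096, 0.0654], 0.41)]
side wide_box [([0.524, 0.0477, 0.0509], 0.66)]
side narrow_box [([0.5695, -0.3017, 0.0505], 0.93)]
side wide_flap [([0.5239, 0.0926, 0.0672], 0.67)]
side narrow_flap [([0.5696, -0.2711, 0.0669], 0.75)]
{'time_s': 0.5, 'q': array([-1.54429208e+00,  1.80838221e-01,  1.60700882e+00,  9.94423045e-07,
        1.35377005e+00, -2.06308189e-01]), 'dq': array([ 0.00086492, -0.00026087, -0.00174604,  0.00013083, -0.00016972,
        0.00046823]), 'joint_efforts': array([-1.71194795e-03, -4.44445467e+01, -3.51365912e+01, -3.24852799e-04,
        1.86762161e-03, -1.07301858e-06]), 'eef_pos': array([ 0.1326743 , -0.55950114,  0.25626268]), 'eef_rot': array([-1.21256214e-05,  9.93232456e-01,  1.16143398e-01,  1.58057917e-06]), 'wrist_force': array([-1.1199726 , -0.1446322 ,  0.09540071]), 'torque': array([-0.03438663,  0.03188897, -0.06280626]), 'grasp_force': 0.0, 'opening': 1.0003954360982954}
```

View pics/scene0.png

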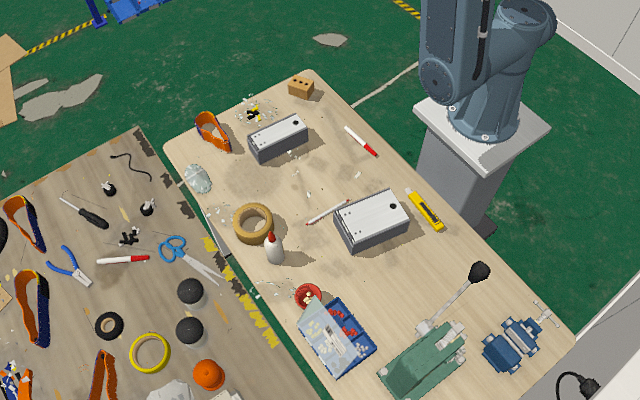

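View pics/side0.png

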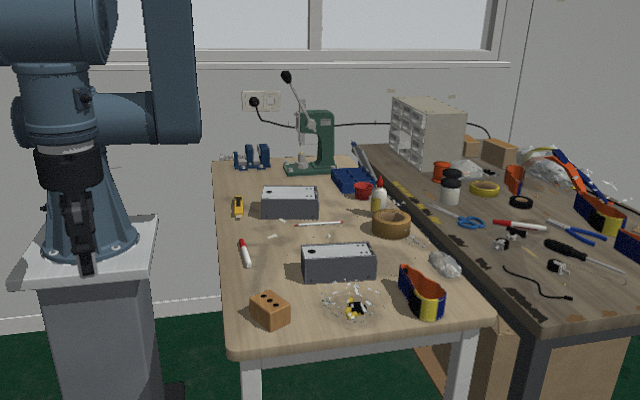

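Scene view: the wide box's flap is around (372,218) with its mark near (400,195). The narrow box is around (278,135). In the side view, the wide box is at (290,202) with its mark near (268,188).

```bash
python3 - <<'E'
import cv2,numpy as np
a=cv2.imread("pics/scene0.png")[175:260,320:430]; b=cv2.imread("pics/side0.png")[175:230,245:330]
a=cv2.resize(a,None,fx=4,fy=4,interpolation=2); b=cv2.resize(b,None,fx=4,fy=4,interpolation=2)
o=np.zeros((340,780,3),np.uint8);o[:,:440]=a;o[:220,440:]=b
cv2.imwrite("pics/crop0.png",o)
E
cat > h.py <<'E'
import numpy as np,cv2
def ray(c,uv,z):
    p=cv2.undistortPoints(np.array([[uv]],float),c["mtx"],np.array(c["distortion"]))[0,0]
    E=np.array(c["extrinsics"]); d=E[:3,:3]@[p[0],-p[1],-1]; o=E[:3,3]
    return o+d*(z-o[2])/d[2]
E
```

```text
(no output)
```

View pics/crop0.png

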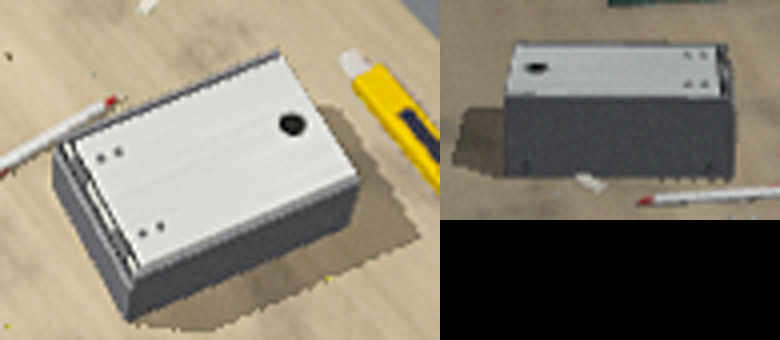

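Run:
```python
from bench import *
from h import *
from scipy.spatial.transform import Rotation as R
s=camera("scene");d=camera("side")
m=ray(s,(393,206.2),.064);print(m,ray(d,(269.2,192),.064))
F=[ray(s,p,.064) for p in((389.5,188.8),(409,220),(336.2,211.2),(354.5,242.5))];print(np.array(F).round(4))
f=F[2]+F[3]-F[0]-F[1];yaw=np.arctan2(f[1],f[0]);print("yaw",yaw)
o=get_obs();T=R.from_quat(np.r_[o["eef_rot"][1:],o["eef_rot"][0]]);print(T.as_matrix().round(3))
g=np.r_[m[:2],.17];
print("shift",T.inv().apply(g-o["eef_pos"]))
for a in (0,np.pi):print("turn about z to put tool x along +-box x", (T.inv()*(R.from_euler('z',yaw+a)*R.from_euler('x',np.pi))).as_rotvec())
```

```text
[0.46743562 0.11136983 0.064     ] [0.46817665 0.10145413 0.064     ]
[[0.4409 0.0658 0.064 ]
 [0.4609 0.1657 0.064 ]
 [0.5925 0.0381 0.064 ]
 [0.6089 0.1346 0.064 ]]
yaw -0.19371760618164316
[[ 0.973  0.231  0.   ]
 [ 0.231 -0.973 -0.   ]
 [ 0.     0.    -1.   ]]
shift [ 0.48049817 -0.57555634  0.08628543]
turn about z to put tool x along +-box x [ 1.87932713e-05 -9.56312887e-06  4.26502318e-01]
turn about z to put tool x along +-box x [ 1.31828221e-05  2.59066207e-05 -2.71509034e+00]
```

```bash
python3 -m jog '[0.03,-0.036,0,0,0,0.03,1, 0.09,-0.108,0.01,0,0,0.08,1, 0.15,-0.18,0.02,0,0,0.13,1, 0.21,-0.25,0.03,0,0,0.18,1, 0.26,-0.31,0.04,0,0,0.23,1, 0.31,-0.37,0.05,0,0,0.28,1, 0.36,-0.43,0.06,0,0,0.33,1, 0.41,-0.49,0.07,0,0,0.38,1, 0.45,-0.54,0.08,0,0,0.42,1, 0.48,-0.573,0.086,0,0,0.427,1, 0.48,-0.573,0.086,0,0,0.427,1, 0.48,-0.573,0.086,0,0,0.427,1, 0.48,-0.573,0.086,0,0,0.427,1, 0.48,-0.573,0.086,0,0,0.427,1, 0.48,-0.573,0.086,0,0,0.427,1]'
python3 - <<'E'
from bench import *
import cv2
c=camera("wrist"); cv2.imwrite("pics/w1.png",c["frame"][:,:,::-1])
import pickle;pickle.dump(c,open("w1.pkl","wb"))
o=get_obs();print(o["q"],o["wrist_force"],o["time_s"],o["opening"])
E
```

```text
time_s: 2.48
eef_pos: [0.4672, 0.1077, 0.1704]
eef_rot: [0.0, 0.995, -0.097, -0.0]
wrist_force: [0.3, -0.6, -1.0]
opening: -0.002
grasp_force: 0.0
[-2.18592717e-02  6.57989331e-02  1.92128002e+00 -3.48482126e-04
  1.15438383e+00  1.74495809e+00] [0.21683872 1.33576515 0.3659116 ] 2.525 0.00012191976822573606
```

View pics/w1.png

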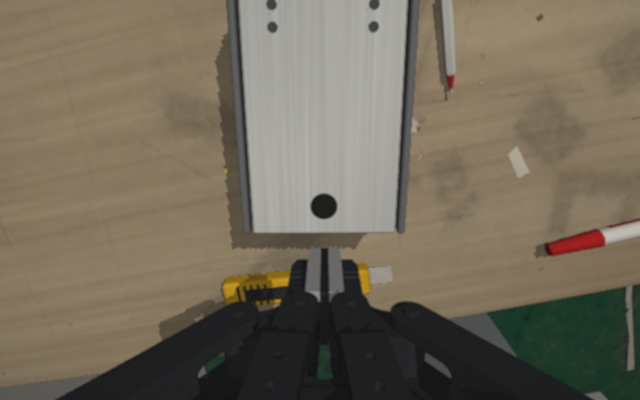

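The wrist view shows the mark at (323.5,206) and the flap lined up with the tool. The fingertips are at (325,250).

Run:
```python
from bench import *
from h import *
import pickle
from scipy.spatial.transform import Rotation as R
c=pickle.load(open("w1.pkl","rb"))
m=ray(c,(323.5,206),.064);L=ray(c,(250,233),.064);Rr=ray(c,(400,233),.064);print(m,L,Rr,np.linalg.norm(L-Rr))
H=ray(c,(272,4),.064);K=ray(c,(374,3),.064);e=(H+K)/2-m;print("yaw",np.arctan2(e[1],e[0]))
o=get_obs();T=R.from_quat(np.r_[o["eef_rot"][1:],o["eef_rot"][0]])
print("shift",T.inv().apply(np.r_[m[:2],.09]-o["eef_pos"]),o["eef_pos"])
```

```text
[0.4674071  0.10737191 0.064     ] [0.45801177 0.16048317 0.064     ] [0.43809591 0.05986441 0.064     ] 0.10257083633879144
yaw -0.19359950124788314
shift [1.18737256e-04 9.89873168e-05 8.05087113e-02] [0.46730001 0.107518   0.17050866]
```

```bash
python3 -m jog '[0,0,0.03,0,0,0,1, 0,0,0.06,0,0,0,1, 0,0,0.073,0,0,0,1, 0,0,0.077,0,0,0,1, 0,0,0.077,0,0,0,1]'; python3 -m jog '[0,0,0.001,0,0,0,1, 0,0,0.002,0,0,0,1,0,0,0.003,0,0,0,1, 0,0,0.003,0,0,0,1]';python3 -m jog '[0,0,0.001,0,0,0,1,0,0,0.002,0,0,0,1, 0,0,0.002,0,0,0,1]'
```

```text
time_s: 3.15
eef_pos: [0.4681, 0.1084, 0.094]
eef_rot: [-0.0, 0.995, -0.097, 0.001]
wrist_force: [0.5, 0.3, 1.9]
opening: -0.004
grasp_force: 0.0
time_s: 3.65
eef_pos: [0.4675, 0.1088, 0.0903]
eef_rot: [-0.0, 0.995, -0.097, -0.0]
wrist_force: [-0.0, -0.7, 0.3]
opening: 0.005
grasp_force: 0.0
time_s: 4.03
eef_pos: [0.4675, 0.1088, 0.0883]
eef_rot: [-0.0, 0.995, -0.097, -0.0]
wrist_force: [0.4, -0.6, 0.7]
opening: -0.002
grasp_force: 0.6
```

```bash
for i in 1 2 3 4; do python3 -m jog '[0,0,0.001,0,0,0,1,0,0,0.001,0,0,0,1]' | grep -E 'time|pos|wrist'; done
```

```text
time_s: 4.28
eef_pos: [0.4676, 0.1088, 0.0874]
wrist_force: [-0.9, 1.2, 2.7]
time_s: 4.53
eef_pos: [0.4676, 0.1088, 0.0863]
wrist_force: [-1.1, 0.7, 3.6]
time_s: 4.78
eef_pos: [0.4676, 0.1088, 0.0853]
wrist_force: [-0.3, 0.9, 4.5]
time_s: 5.03
eef_pos: [0.4676, 0.1088, 0.0843]
wrist_force: [-1.0, 1.6, 3.6]
```

```bash
for i in 1 2; do python3 -m jog '[0,0,0.001,0,0,0,1,0,0,0.001,0,0,0,1]' | grep -E 'time|pos|wrist'; done; python3 -m jog '[0,0,0,0,0,0,1,0,0,0,0,0,0,1]'| grep -E 'time|pos|wrist'
```

```text
time_s: 5.28
eef_pos: [0.4676, 0.1088, 0.0832]
wrist_force: [-0.5, 0.8, 2.9]
time_s: 5.52
eef_pos: [0.4676, 0.1088, 0.0823]
wrist_force: [-0.3, 1.0, 3.7]
time_s: 5.78
eef_pos: [0.4676, 0.1088, 0.0823]
wrist_force: [0.0, 0.5, 3.0]
```

```bash
python3 -m jog '[0,0,0.0008,0,0,0,1,0,0,0.0008,0,0,0,1]'| grep -E 'time|pos|wrist'; python3 -m jog '[0,0,0.0007,0,0,0,1,0,0,0.0007,0,0,0,1]'| grep -E 'time|pos|wrist'
python3 - <<'E'
from bench import *
import numpy as np
F=[]
for i in range(8):
    camera("side"); F.append(get_obs()["wrist_force"][2])
print(np.round(F,1),np.mean(F))
E
```

```text
time_s: 6.02
eef_pos: [0.4676, 0.1088, 0.0817]
wrist_force: [-2.2, 0.9, 6.1]
time_s: 6.28
eef_pos: [0.4677, 0.1088, 0.0814]
wrist_force: [-3.3, 1.0, 9.2]
[10.9 10.3 10.1  9.5 10.1  9.5  9.2 10.6] 10.032667518028715
```

```bash
python3 -c "
import numpy as np
for i,t in enumerate(np.arange(-.055,1.0,.05)):
  k=max(0,min(1,(t)/.4)); r=146-10*k
  D=r*np.cos(t)-4*np.sin(t); z=r*np.sin(t)+4*np.cos(t)
  if i==0:D0,z0=146,z
  print(round(t,3),round(D0-D,1),round(-(z-z0),1))"
```

```text
-0.055 0.0 -0.0
-0.005 -0.0 -7.3
0.045 1.5 -14.5
0.095 3.4 -21.6
0.145 5.7 -28.6
0.195 8.3 -35.3
0.245 11.3 -41.8
0.295 14.5 -48.2
0.345 18.1 -54.3
0.395 21.9 -60.1
0.445 25.0 -66.2
0.495 28.2 -72.2
0.545 31.8 -78.0
0.595 35.6 -83.6
0.645 39.7 -89.0
0.695 44.1 -94.2
0.745 48.7 -99.2
0.795 53.6 -103.9
0.845 58.7 -108.4
0.895 64.1 -112.6
0.945 69.6 -116.6
0.995 75.3 -120.3
```

```bash
python3 -m jog '[0,0,-0.002,0,0,0,1, 0,0,-0.004,0,0,0,1, 0,0,-0.0073,0,0,0,1, 0.001,0,-0.011,0,0,0,1, 0.0015,0,-0.0145,0,0,0,1, 0.0025,0,-0.018,0,0,0,1, 0.0034,0,-0.0216,0,0,0,1, 0.0034,0,-0.0216,0,0,0,1]'
python3 - <<'E'
from bench import *
import numpy as np,cv2
F=[]
for i in range(4):
    c=camera("side"); F.append(get_obs()["wrist_force"])
print(np.round(F,1))
cv2.imwrite("pics/s2.png",cv2.resize(c["frame"][130:250,180:380,::-1],None,fx=3,fy=3))
E
```

```text
time_s: 7.68
eef_pos: [0.4713, 0.1081, 0.1028]
eef_rot: [-0.0, 0.995, -0.097, 0.0]
wrist_force: [-0.3, -0.2, 1.8]
opening: -0.001
grasp_force: 0.5
[[ 0.6 -0.4  1.1]
 [ 0.2  0.4  0.8]
 [ 1.4 -0.4  1.6]
 [ 0.8 -0.7  1.3]]
```

View pics/s2.png

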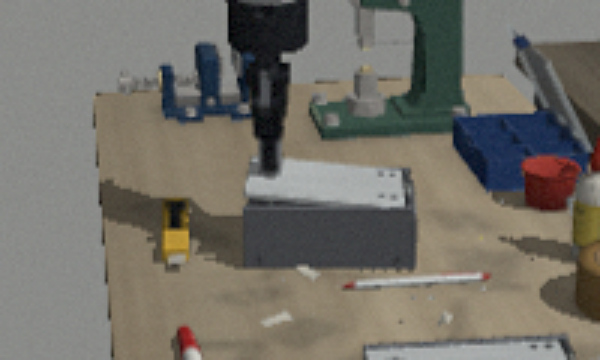

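The flap is about 0.1 rad open and held under the fingertips at (268,170) in the crop. I'll keep letting it up.

```bash
python3 -m jog '[0.001,0,-0.0035,0,0,0,1, 0.0023,0,-0.007,0,0,0,1, 0.0036,0,-0.0104,0,0,0,1, 0.0049,0,-0.0137,0,0,0,1, 0.0064,0,-0.017,0,0,0,1, 0.0079,0,-0.0202,0,0,0,1, 0.0095,0,-0.0234,0,0,0,1, 0.0111,0,-0.0266,0,0,0,1, 0.0129,0,-0.0297,0,0,0,1, 0.0147,0,-0.0327,0,0,0,1, 0.0166,0,-0.0356,0,0,0,1, 0.0185,0,-0.0385,0,0,0,1, 0.02,0,-0.0415,0,0,0,1, 0.0216,0,-0.0446,0,0,0,1, 0.0232,0,-0.0476,0,0,0,1, 0.0248,0,-0.0506,0,0,0,1, 0.0266,0,-0.0535,0,0,0,1, 0.0284,0,-0.0564,0,0,0,1, 0.0303,0,-0.0592,0,0,0,1, 0.0322,0,-0.062,0,0,0,1]'
python3 - <<'E'
from bench import *
import numpy as np,cv2
F=[]
for i in range(4):
    c=camera("side"); F.append(get_obs()["wrist_force"])
print(np.round(F,1))
cv2.imwrite("pics/s3.png",cv2.resize(c["frame"][100:250,180:380,::-1],None,fx=3,fy=3))
E
```

```text
time_s: 10.38
eef_pos: [0.5027, 0.1019, 0.1646]
eef_rot: [-0.0, 0.995, -0.097, 0.0]
wrist_force: [1.1, -0.5, -0.4]
opening: 0.002
grasp_force: 0.5
[[-0.1  0.7  1.4]
 [ 0.3  0.3  1.3]
 [ 0.5  0.1  0.3]
 [ 0.1 -0.1  0.6]]
```

View pics/s3.png

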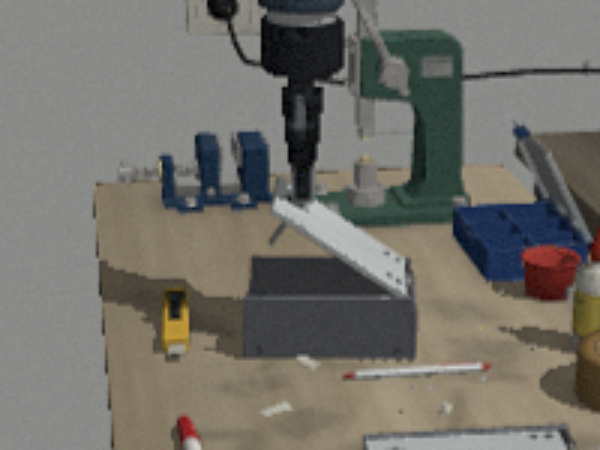

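The flap is at about 0.6 rad, still touching the fingertips at (300,200).

```bash
python3 -m jog '[0.002,0,-0.0027,0,0,0,1, 0.0041,0,-0.0054,0,0,0,1, 0.0063,0,-0.008,0,0,0,1, 0.0085,0,-0.0106,0,0,0,1, 0.0108,0,-0.0131,0,0,0,1, 0.0131,0,-0.0156,0,0,0,1, 0.0155,0,-0.018,0,0,0,1, 0.018,0,-0.0203,0,0,0,1, 0.0205,0,-0.0226,0,0,0,1, 0.0231,0,-0.0248,0,0,0,1, 0.0258,0,-0.0269,0,0,0,1, 0.0285,0,-0.029,0,0,0,1, 0.0312,0,-0.031,0,0,0,1, 0.034,0,-0.033,0,0,0,1, 0.0345,0,-0.036,0,0,0,1, 0.035,0,-0.039,0,0,0,1]'
python3 - <<'E'
from bench import *
import numpy as np,cv2
F=[]
for i in range(4):
    c=camera("side"); F.append(get_obs()["wrist_force"])
print(np.round(F,1))
cv2.imwrite("pics/s4.png",cv2.resize(c["frame"][100:250,180:380,::-1],None,fx=3,fy=3))
E
```

```text
time_s: 12.58
eef_pos: [0.5367, 0.0952, 0.2035]
eef_rot: [0.0, 0.995, -0.097, -0.0]
wrist_force: [0.6, 0.2, 0.4]
opening: -0.002
grasp_force: 0.0
[[-0.2  0.5  0.6]
 [ 0.   0.4 -0.2]
 [ 0.6 -0.1  0.4]
 [-0.4  0.4  0. ]]
```

View pics/s4.png

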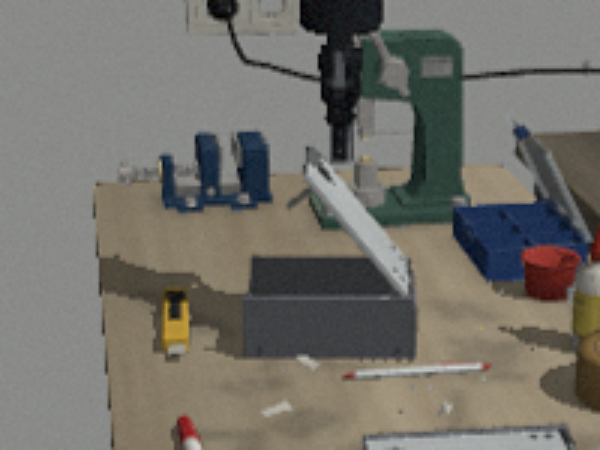

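The flap rests at its stop and the fingertips at (342,160) are clear of it. I'll back off upward and verify.

```bash
python3 -m jog '[0.005,0,-0.01,0,0,0,1, 0.01,0,-0.03,0,0,0,1, 0.01,0,-0.06,0,0,0,1, 0.01,0,-0.08,0,0,0,1, 0.01,0,-0.08,0,0,0,1, 0.01,0,-0.08,0,0,0,1, 0.01,0,-0.08,0,0,0,1]'
python3 - <<'E'
from bench import *
import cv2
c=camera("side")
cv2.imwrite("pics/s5.png",cv2.resize(c["frame"][100:300,180:400,::-1],None,fx=3,fy=3))
E
```

```text
time_s: 13.65
eef_pos: [0.546, 0.0932, 0.2821]
eef_rot: [0.0, 0.995, -0.097, -0.001]
wrist_force: [-0.3, -0.1, 0.3]
opening: 0.005
grasp_force: 0.0
```

View pics/s5.png

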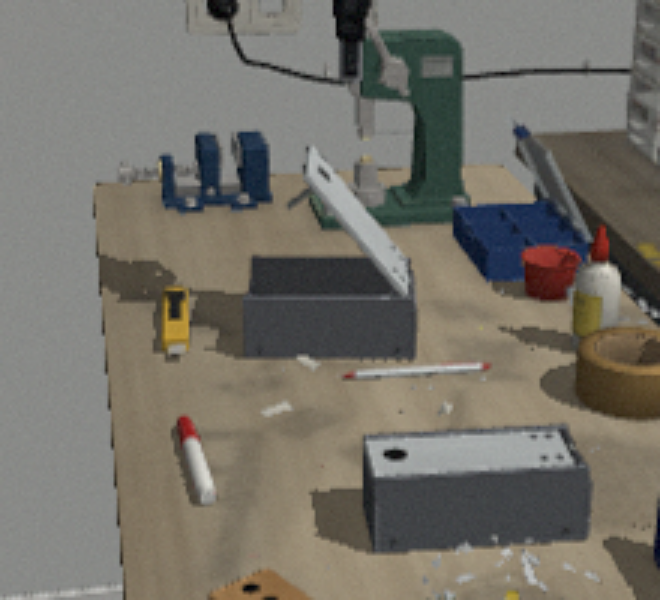

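The wide flap stands open (front edge at (312,150)), the narrow box at (475,490) is shut, and the gripper is clear of everything.

```bash
python3 -c "
from bench import *
print(hand_in())"
```

```text
the job is handed in; nothing more can be done
None
```

I pressed the wide box's flap past its latch and let it up under the fingers to its stop; it stays open, the narrow box is still shut, and I handed the job in at about 14 s (no verdict was returned).

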